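Clamp a screwdriver in the tip-dressing jig

ROBOT

A 7-joint arm with a two-finger parallel gripper is mounted at the origin on a cart in front of the work surface, level with it; the furniture and walls round the work are solid. World frame = base frame: x ahead of the robot, y to its left, z up, the work surface at z = 0. Lengths are in m, angles in degrees, forces in N, time in s.
With the tool pointing down it reaches from about 0.425 to 0.875 m from the base axis. Payload 4.7 kg.
Tool frame: the origin (TCP) lies between the finger pads; the fingertips stand 8 mm ahead of it and the grasp point (between the pads) lies 11 mm behind it; z points along the fingers, y is the line along which they close (so a half turn about z gives the same grasp; the last joint's range is limited). The gripper opens to 87 mm and grips with 3 to 60 N. Pads are 19 mm wide; open, the fingers measure 117 mm over their backs; the gripper's body (75 mm by 190 mm) begins 51 mm behind the grasp point.
Start: joints at [0.808, 18.392, -4.016, 83.108, 1.295, 78.541, -3.26], TCP at [0.65, -0, 0.231] pointing down, gripper open.
Joint ranges: [-163.93, 163.93], [-17.29, 119.83], [-79.2, 71.16], [3.27, 140.29], [-89.18, 269.18], [5.43, 117.66], [-154.24, 154.24]. Speed limits (degrees/s): [147.25, 147.25, 180, 180, 180, 180, 180].

INTERFACE

Orientations are given as [roll, pitch, yaw] about the fixed x, y, z axes, in that order (R = Rz(yaw) Ry(pitch) Rx(roll)).
In Python, from cell import env, viewer gives the robot as it stands. The module is installed in compiled form; this text tells all that it offers.
- The arm moves only by the tool arm_command, never from a script. Its argument "series" is a list of rows, each a list of 2 entries, a list of its own where there are three numbers: the shift along the tool's x, y, z in mm, then the turn about the tool's z in rad. A call has exactly 5 rows; each row is the pose to reach, as a shift and turn from the pose commanded when the call began, along the tool's axes at that moment; what a row does not reach only later rows make up. A row lasts 1/10 s, in which the tool goes at most 50 mm and 8.59 degrees, less where a joint would pass 70% of its speed; a pose out of reach is approached as far as the arm can. A call with a gripper value outside its range is refused whole. "grip" is the gripper command: -1 is fully open, 1 is shut, values between are in proportion, set as the call begins (left out, the last holds). The fingers move at their own pace and stop on an object; "grip_force" is the grip in N (left out, the last holds). Time passes only in rows, so rows that repeat a pose let the fingers close, or fill a call up. It gives the time, the measured TCP pose, the force, the opening and the grip force at its end, in the units of the state.
- env.get_obs(): the state, without advancing time (a new reading comes with each control period).
- viewer.read_camera(name): name is "scene" or "side" or "wrist"; returns (picture, depth): 420x560x3 uint8, blue, green, red; 420x560 float32, m along the optical axis (not along the pixel's ray), 0 where there is no reading.
- viewer.calibration(name): a dict with "K" (3x3 intrinsics, pixels), "T" (4x4, takes a point from camera to world coordinates); the wrist camera has in their place "hand_eye" (4x4, takes a point from camera to tool coordinates, whose origin is the TCP and whose axes are the flange's). Camera axes: x right, y up, looking along -z (the intrinsics and any distortion apply to the point x, -y, -z); pixel columns grow to the right and rows downward; lengths in m; the calibration is good to about 2 mm. A picture is of the moment at which its call begins: read the wrist's pose just before it. calibration takes no time and is no camera call.
- env.sign_off(): hands the job in; it is judged then, once.
The state is a dict: "time_s": time; "qpos": joint angles; "joint_velocities": joint speeds; "effort": joint torques, N m; "tool_pos": TCP position; "tool_rot": TCP orientation; "force": force on the tool from outside, world axes, zero at the start; "wrist_torque": the same for the moment, N m; "grip_width": finger opening in m; "grasp_force": force on a finger pad.
Only numpy, scipy, OpenCV 4.12 (cv2) and the standard library are available. Lean on these libraries where they do the work, as an engineer would, in place of code of your own. Each camera call takes 0.05 s, during which the arm holds its last target. There are 200 camera calls.

TASK

Clamp the red-handled screwdriver in the green jig so that its tip can be dressed: lift the sprung clamp bar by its red knob until it clears the fork, turn it well aside and let it down there, lay the handle in the two V-rests with its butt end towards the red end stop, and slide it gently back until the butt just touches the stop, without shifting the stop, whose setting must be kept. Then lift the bar again, bring it back over the handle and let it down between the prongs of the fork so that it presses on the handle; never let the bar snap down on its spring, and leave the other things on the bench alone.

Things in the scene. Friction and masses are not known exactly. Their poses are not given: they have to be found in the camera images.
- driver_handle (a point): Middle of the handle (and centre of mass) of the loose red-handled screwdriver: 220 mm long, about 110 g; handle roughly round, 100 mm long, 31 to 34 mm thick; shaft 6 mm. On the tool's axis, 15.5 mm above the bench at the start. Its y axis runs along the tool from tip to butt; the handle ends 50 mm off towards -y, the tip lies 166 mm off.
- driver_butt (a point): Domed end (butt) of the screwdriver's handle, on the tool's axis, 54 mm from driver_handle along +y.
- cradle (a point): Point on the cradle axis of the green jig (bolted down), midway between its two V-rests, 46 mm above the bench. y runs along the cradle to the red end stop, z up, -x to fork and knob, +x to the sprung post. The V-rests (90 degree V, 10 mm thick, 56 mm wide, tops 47 mm above the bench) stand at y = +-35 mm. A laid-in screwdriver's axis is about 1 mm lower than this point.
- jig: The green jig: base plate 205 x 160 mm, 12 mm thick, its top free of things between the two V-rests. Origin on the bench right below cradle, same axes. The housing of the sprung post (30 mm in diameter, 48 mm high) stands at x = +75 mm.
- stop_face (a point): Centre of the face of the red end stop (32 mm wide, from 12 to 61 mm above the bench) that looks along -y of the cradle, at the height of the cradle axis; same axes as cradle. It stands 47 to 59 mm from cradle along y, different each time. Friction alone holds it in its track: a push of more than about 16 N shifts it.
- fork (a point): Middle of the fork at the height of its prong tips, 76 mm above the bench, 56 mm from cradle towards -x. The two steel prongs (10 mm along x, 12 mm along y) leave a gap of 24 mm for the bar, which is 18 mm wide.
- bar_knob (a point): Centre of grip of the upright red knob on the clamp bar's end: a cylinder 24 mm in diameter, from 20 mm below this point to 16 mm above it. The bar is level, 18 mm wide, its top 20 mm and its underside 30 mm below this point; its rubber pad, 75 mm from the post axis, reaches 33.5 mm below. Axes turn with the bar: x runs from knob to post.
- post_axis (a point): Point on the upright axis of the sprung post about which the bar turns, at the height of bar_knob (it rises with the bar): 155 mm from the knob, 75 mm from the cradle axis along its +x.
- clamp_post (a joint): Lift of the bar in m: 0 fully down (underside 55 mm above the bench), 0.040 fully up. Spring and weight pull it down with 8 N at 0 and 12 N at 0.040; let go, it snaps down. The bar clears the prongs of the fork, and can turn out or in, only above 0.022. Resting on the laid-in handle it reads about 0.007.
- clamp_bar (a joint): Turn of the bar in rad: 0 across the cradle, between the prongs of the fork (end of travel -0.01); grows counter-clockwise seen from above (the knob swings towards -y of the cradle) to the end of travel at 1.25. Light friction keeps it where it is left.
- driver_b: Bystander: screwdriver with orange handle, 225 mm, not to be used or moved.
- pliers_b: Bystander: pliers with red grips, 192 mm.
- tape_roll: Bystander: roll of tape lying flat, 93 mm in diameter, 24 mm high.
- screw_tin: Bystander: grey round tin, 80 mm in diameter, 44 mm high.

How it is judged:
By the outcome, as a careful person would: the job done as asked, in the order asked, and still so for the second after the job is handed in, with the robot touching nothing.
It also fails if it takes over 70 s, if anything falls off the work surface, if the arm or the gripper's body presses on something with over 40 N, if the wrist force passes 120 N, or if a joint passes its speed limit or range.

## Working session

There is one attempt and no reset: what is moved stays moved. The work goes in short steps, Python scripts to look and compute and a tool call to move; the robot and the scene stay as the last step left them, time stands still between calls to the robot, and variables do not carry over. Pictures are saved under pics/ and viewed, at most 10 in all, crops included, and the job is handed in when it is done.

Besides the shell and the picture viewer there is one more tool, called after "Emit:" by a JSON object that holds its "fn" and its "kwargs", one argument or row to a line. arm_command: Moves the arm, as the interface text tells. Its arguments: {"type":"object","properties":{"series":{"type":"array"},"grip":{"type":"number"},"grip_force":{"type":"number"}},"required":["series"]}

```bash
mkdir -p pics; cat > h.py <<'E'
import numpy as np,cv2
from cell import env,viewer
from scipy.spatial.transform import Rotation as R
def cam(n):
    o=env.get_obs(); p,d=viewer.read_camera(n); c=viewer.calibration(n)
    K=np.array(c["K"])
    if "T" in c: T=np.array(c["T"])
    else:
        W=np.eye(4); W[:3,:3]=R.from_euler('xyz',o["tool_rot"],degrees=True).as_matrix(); W[:3,3]=o["tool_pos"]
        T=W@np.array(c["hand_eye"])
    v,u=np.mgrid[:d.shape[0],:d.shape[1]]
    if c.get("dist") is not None: print("dist",c["dist"])
    x=(u-K[0,2])/K[0,0]*d; y=(v-K[1,2])/K[1,1]*d
    P=np.stack([x,-y,-d],-1)@T[:3,:3].T+T[:3,3]
    P[d==0]=np.nan
    return p,P
E
python3 - <<'E'
from h import *
print(env.get_obs())
for n in("scene","side","wrist"):
    c=viewer.calibration(n); print(n,c.keys(),np.round(np.array(c.get("T",c.get("hand_eye"))),3).tolist())
p,P=cam("scene"); cv2.imwrite("pics/s0.png",p); np.save("s0.npy",P)
q,Q=cam("side"); cv2.imwrite("pics/d0.png",q)
np.save("d0.npy",Q)
E
```

```text
{'time_s': 0.0, 'qpos': array([ 0.80703494, 18.43791321, -4.01631449, 83.17444784,  1.2952551 ,
       78.54115186, -3.26220243]), 'joint_velocities': array([-0.04950172, -0.01288285,  0.01553622,  0.03526238,  0.01168155,
        0.0355507 , -0.03135561]), 'effort': array([-2.58547143e-04, -4.91284704e+01, -4.03903294e-01, -3.12526345e+01,
       -6.40594075e-02,  4.37659642e-02,  1.61017233e-04]), 'tool_pos': array([ 6.49462362e-01, -3.39751163e-05,  2.29478586e-01]), 'tool_rot': array([-1.79891748e+02,  5.78252635e-03,  9.00013016e+01]), 'force': array([ 0.99350519, -0.10672677, -0.20187073]), 'wrist_torque': array([-0.00201123,  0.0314107 ,  0.03847295]), 'grasp_force': 0.0, 'grip_width': 0.08699001181517953}
scene dict_keys(['K', 'T']) [[-0.657, 0.313, -0.686, -0.298], [-0.754, -0.281, 0.594, 0.659], [-0.007, 0.907, 0.42, 0.578], [0.0, 0.0, 0.0, 1.0]]
side dict_keys(['K', 'T']) [[-0.946, 0.214, -0.242, 0.17], [-0.323, -0.621, 0.714, 0.956], [0.003, 0.754, 0.657, 1.005], [0.0, 0.0, 0.0, 1.0]]
wrist dict_keys(['K', 'hand_eye']) [[-0.0, 0.966, 0.26, 0.071], [1.0, 0.0, -0.0, 0.001], [-0.0, 0.26, -0.966, -0.153], [0.0, 0.0, 0.0, 1.0]]
```

View pics/s0.png

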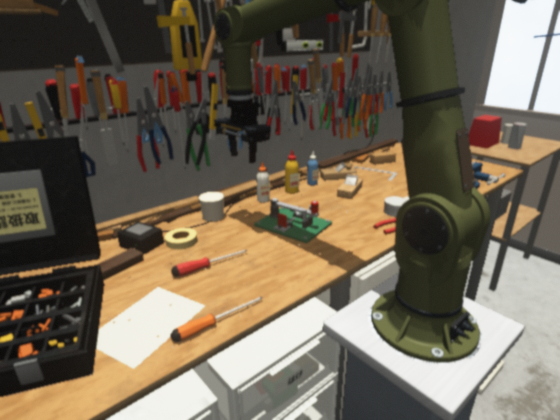

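View pics/d0.png

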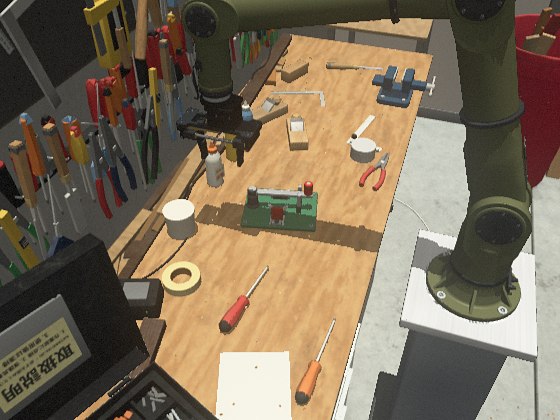

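The side view shows the jig, with its knob at (308,187), post at (252,195) and stop at (277,212). The red driver has its butt near (224,328) and its tip at (267,267). The orange driver, pliers, tin and tape are all clear of the jig.

```bash
python3 - <<'E'
from h import *
q=cv2.imread("pics/d0.png");Q=np.load("d0.npy")
hsv=cv2.cvtColor(q,cv2.COLOR_BGR2HSV)
red=((hsv[...,0]<6)|(hsv[...,0]>174))&(hsv[...,1]>140)&(hsv[...,2]>60)
def st(n,m):
    X=Q[m];X=X[~np.isnan(X[:,0])]; print(n,len(X),"med",np.median(X,0).round(4),"lo",np.percentile(X,3,0).round(4),"hi",np.percentile(X,97,0).round(4)); return X
v,u=np.mgrid[:420,:560]
box=lambda a,b,c,d:(u>=a)&(u<=b)&(v>=c)&(v<=d)
k=st("knob",red&box(300,316,178,198))
s=st("stop",red&box(266,288,202,222))
h=st("handle",red&box(215,250,285,335))
c=h[:,:2].mean(0);U,S,V=np.linalg.svd(h[:,:2]-c);t=(h[:,:2]-c)@V[0];print(c,V[0],t.min(),t.max())
green=(hsv[...,0]>50)&(hsv[...,0]<90)&(hsv[...,1]>80)&box(235,325,180,235)
g=Q[green];g=g[~np.isnan(g[:,0])];g=g[abs(g[:,2]-.012)<.006]
print("plate",cv2.minAreaRect((g[:,:2]*1000).astype(np.float32)))
for n,(a,b) in dict(post=(252,189),tape=(181,278),white=(180,215),orange=(310,380),tip=(266,268)).items(): print(n,Q[b,a].round(3))
E
```

```text
knob 21 med [ 0.4589 -0.1214  0.0995] lo [ 0.4516 -0.1299  0.0931] hi [ 0.4699 -0.1162  0.103 ]
stop 10 med [ 0.5209 -0.0468  0.0599] lo [ 0.5097 -0.0495  0.0416] hi [ 0.5324 -0.042   0.064 ]
handle 339 med [0.5075 0.2818 0.0265] lo [0.498  0.2391 0.0157] hi [0.5241 0.3145 0.0323]
[0.50875894 0.27957621] [0.11969666 0.99281051] -0.043171331055159586 0.039750763638786234
plate ((528.4307250976562, -110.24922943115234), (204.72921752929688, 101.05862426757812), 23.53997039794922)
post [ 0.611 -0.091  0.067]
tape [0.682 0.217 0.003]
white [0.744 0.081 0.078]
orange [0.298 0.394 0.029]
tip [0.491 0.126 0.014]
```

Emit:
{"fn": "arm_command", "kwargs": {
  "series": [
    [[-24,-36,0],0.14],
    [[-48,-72,0],0.28],
    [[-72,-108,0],0.42],
    [[-96,-144,0],0.56],
    [[-118,-180,0],0.7]
  ],
  "grip": 0.1
}}

```text
time_s: 0.6
tool_pos: [0.4681, -0.1191, 0.2301]
tool_rot: [-180.0, 0.0, 49.5]
force: [0.8, -0.8, 0.8]
grip_width: 0.055
grasp_force: 0.0
```

Emit:
{"fn": "arm_command", "kwargs": {
  "series": [
    [[0,0,0],0.14],
    [[0,0,0],0.28],
    [[0,0,0],0.42],
    [[0,0,0],0.56],
    [[0,0,0],0.68]
  ]
}}

```text
time_s: 1.1
tool_pos: [0.4697, -0.118, 0.2302]
tool_rot: [-180.0, 0.0, 10.6]
force: [-0.4, 0.3, 0.5]
grip_width: 0.0393
grasp_force: 0.0
```

Emit:
{"fn": "arm_command", "kwargs": {
  "series": [
    [[0,0,0],0],
    [[0,0,0],0],
    [[0,0,0],0],
    [[0,0,0],0],
    [[0,0,0],0]
  ]
}}

```text
time_s: 1.6
tool_pos: [0.47, -0.118, 0.2306]
tool_rot: [180.0, -0.0, 11.0]
force: [0.5, 0.5, -0.0]
grip_width: 0.0392
grasp_force: 0.0
```

```bash
python3 - <<'E'
from h import *
p,P=cam("wrist"); cv2.imwrite("pics/w1.png",p); np.save("w1.npy",P)
E
```

```text
(no output)
```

View pics/w1.png

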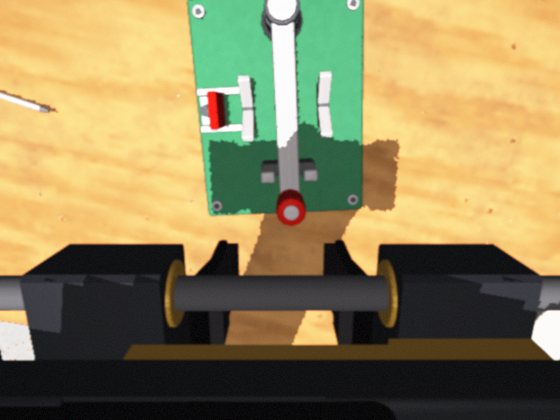

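The wrist view shows the knob at (291,208), the post at (282,8), the stop face near (222,110), the V-rests at (247,108) and (325,104), and the plate screws. Next I'll convert these to positions.

```bash
python3 - <<'E'
from h import *
q=cv2.imread("pics/w1.png");P=np.load("w1.npy");hsv=cv2.cvtColor(q,cv2.COLOR_BGR2HSV)
v,u=np.mgrid[:420,:560];box=lambda a,b,c,d:(u>=a)&(u<=b)&(v>=c)&(v<=d)
red=((hsv[...,0]<8)|(hsv[...,0]>172))&(hsv[...,1]>130)
f=lambda m:P[m][~np.isnan(P[m][:,0])]
k=f(box(270,312,185,230)&(P[...,2]>.085)&(P[...,2]<.12)); kc=cv2.minEnclosingCircle((k[k[:,2]>.097][:,:2]*1000).astype(np.float32));print("knob",np.median(k,0),kc)
w=f(box(262,303,0,30)&(P[...,2]>.06)); print("post",w.mean(0),w.max(0),cv2.minEnclosingCircle((w[:,:2]*1000).astype(np.float32)))
b=f(box(265,305,45,150)&(P[...,2]>.055)&(P[...,2]<.075)); c=b.mean(0);V=np.linalg.svd(b[:,:2]-c[:2],full_matrices=False)[2][0];print("bar",c,np.degrees(np.arctan2(V[1],V[0])))
sr={n:P[b,a] for n,(a,b) in dict(a=(217,206),b=(353,200),c=(353,4),d=(198,11)).items()}
for n in sr: print(n,sr[n].round(4))
l=sr['c']-sr['b'];print(np.degrees(np.arctan2(l[1],l[0])))
r=f(box(235,258,70,145)&(P[...,2]>.03)); print("restL",r.mean(0),r[:,2].max())
r=f(box(315,335,65,140)&(P[...,2]>.03)); print("restR",r.mean(0))
s=f(box(200,228,85,135)&red&(P[...,2]>.05)); print("stop",len(s),s.mean(0),s.min(0),s.max(0))
th=np.radians(11); e=np.array([-np.sin(th),np.cos(th)]); print(np.percentile(s[:,:2]@e,[2,10,50,90,98]))
# bystanders near swing
p,_=cam("scene")
Q=np.load("d0.npy")
for n,(a,b) in dict(tin=(362,142),pl1=(363,186),pl2=(388,156)).items(): print(n,Q[b,a])
E
```

```text
knob [ 0.46399842 -0.12735291  0.0996257 ] ((462.1529541015625, -127.7856216430664), 11.793548583984375)
post [ 0.60636745 -0.09260012  0.06811561] [ 0.61866397 -0.07769235  0.07256926] ((607.741455078125, -92.11369323730469), 15.426061630249023)
bar [ 0.54666693 -0.10727331  0.06381615] -166.184325970614
a [ 0.4303 -0.0602  0.0144]
b [ 0.463  -0.1941  0.0157]
c [ 0.637  -0.1513  0.0157]
d [ 0.6053 -0.0174  0.0157]
13.81174035421633
restL [ 0.53174438 -0.07521676  0.03922982] 0.04710171425759818
restR [ 0.54848297 -0.14256292  0.03935234]
stop 379 [ 0.52552497 -0.05032227  0.05889136] [ 0.51062352 -0.05664128  0.0504654 ] [ 0.53994427 -0.04341815  0.06282724]
[-0.15302079 -0.15250328 -0.14987701 -0.14644914 -0.14539784]
tin [ 0.37722791 -0.45258604  0.04183965]
pl1 [ 0.33365849 -0.28672675  0.00062784]
pl2 [ 0.28901764 -0.44887043  0.01040878]
```

Emit:
{"fn": "arm_command", "kwargs": {
  "series": [
    [[-5,4,20],-0.025],
    [[-11,8,50],-0.049],
    [[-11,8,80],-0.049],
    [[-11,8,105],-0.049],
    [[-11,8,105],-0.049]
  ]
}}

```text
time_s: 2.2
tool_pos: [0.4579, -0.1274, 0.1223]
tool_rot: [-179.8, 0.4, 13.7]
force: [-1.1, -0.7, 0.7]
grip_width: 0.0392
grasp_force: 0.0
```

```bash
python3 - <<'E'
from h import *
p,P=cam("wrist"); cv2.imwrite("pics/w2.png",p); np.save("w2.npy",P); print(env.get_obs()["tool_pos"])
E
```

```text
[ 0.45955187 -0.12770493  0.12446729]
```

View pics/w2.png

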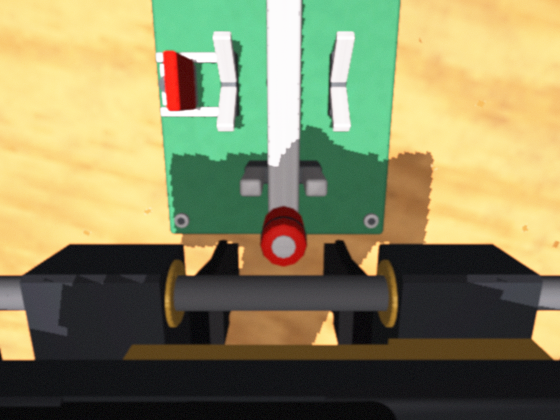

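The knob at (283,245) sits centred between the fingers, and the jig is square to the tool. I'll descend and grip.

Emit:
{"fn": "arm_command", "kwargs": {
  "series": [
    [[0,0,20],0],
    [[0,0,40],0],
    [[0,0,48],0],
    [[0,0,48],0],
    [[0,0,48],0]
  ]
}}

```text
time_s: 2.75
tool_pos: [0.4618, -0.1282, 0.079]
tool_rot: [179.9, -0.1, 13.7]
force: [1.1, 0.2, -0.1]
grip_width: 0.0393
grasp_force: 0.0
```

Emit:
{"fn": "arm_command", "kwargs": {
  "series": [
    [[0,0,0],0],
    [[0,0,0],0],
    [[0,0,0],0],
    [[0,0,0],0],
    [[0,0,0],0]
  ],
  "grip": 1,
  "grip_force": 40
}}

```text
time_s: 3.25
tool_pos: [0.4611, -0.128, 0.0779]
tool_rot: [180.0, -0.0, 13.7]
force: [1.0, 0.9, 0.8]
grip_width: 0.0227
grasp_force: 40.0
```

Emit:
{"fn": "arm_command", "kwargs": {
  "series": [
    [[0,0,-6],0],
    [[0,0,-14],0],
    [[0,0,-22],0],
    [[0,0,-29],0],
    [[0,0,-32],0]
  ]
}}

```text
time_s: 3.75
tool_pos: [0.4618, -0.1273, 0.1092]
tool_rot: [180.0, -0.1, 13.8]
force: [6.9, 1.1, -10.8]
grip_width: 0.0231
grasp_force: 40.0
```

Emit:
{"fn": "arm_command", "kwargs": {
  "series": [
    [[0,0,0],0],
    [[0,0,0],0],
    [[0,0,0],0],
    [[0,0,0],0],
    [[0,0,0],0]
  ]
}}

```text
time_s: 4.25
tool_pos: [0.4617, -0.1273, 0.1087]
tool_rot: [180.0, -0.1, 13.8]
force: [8.3, 0.6, -10.5]
grip_width: 0.0228
grasp_force: 40.0
```

Emit:
{"fn": "arm_command", "kwargs": {
  "series": [
    [[1.1,18.6,0],-0.12],
    [[4.5,36.9,0],-0.24],
    [[9.9,54.6,0],-0.36],
    [[17.5,71.6,0],-0.48],
    [[27.1,87.5,0],-0.6]
  ]
}}

```text
time_s: 4.75
tool_pos: [0.5076, -0.2049, 0.1076]
tool_rot: [-179.8, -0.0, 48.4]
force: [4.2, 4.1, -10.3]
grip_width: 0.0232
grasp_force: 40.0
```

Emit:
{"fn": "arm_command", "kwargs": {
  "series": [
    [[1.1,18.6,0],-0.12],
    [[4.5,36.9,0],-0.24],
    [[9.9,54.6,0],-0.36],
    [[17.5,71.6,0],-0.48],
    [[27.1,87.5,0],-0.6]
  ]
}}

```text
time_s: 5.25
tool_pos: [0.5896, -0.2435, 0.1063]
tool_rot: [-179.7, -0.1, 82.8]
force: [0.8, 2.2, -9.9]
grip_width: 0.0227
grasp_force: 40.0
```

Emit:
{"fn": "arm_command", "kwargs": {
  "series": [
    [[0,0,0],0],
    [[0,0,0],0],
    [[0,0,0],0],
    [[0,0,0],0],
    [[0,0,0],0]
  ]
}}

```text
time_s: 5.75
tool_pos: [0.5902, -0.2436, 0.1093]
tool_rot: [-179.9, -0.1, 82.5]
force: [-0.5, 3.7, -11.3]
grip_width: 0.0233
grasp_force: 40.0
```

Emit:
{"fn": "arm_command", "kwargs": {
  "series": [
    [[0,0,7],0],
    [[0,0,14],0],
    [[0,0,21],0],
    [[0,0,27],0],
    [[0,0,30],0]
  ]
}}

```text
time_s: 6.25
tool_pos: [0.5912, -0.2445, 0.0793]
tool_rot: [180.0, -0.0, 82.5]
force: [-0.5, 4.8, -2.2]
grip_width: 0.0234
grasp_force: 40.0
```

Emit:
{"fn": "arm_command", "kwargs": {
  "series": [
    [[0,0,0.5],0],
    [[0,0,1],0],
    [[0,0,1.5],0],
    [[0,0,2],0],
    [[0,0,2],0]
  ]
}}

```text
time_s: 6.75
tool_pos: [0.5918, -0.2446, 0.079]
tool_rot: [179.9, -0.0, 82.5]
force: [-1.3, 4.9, -1.7]
grip_width: 0.0229
grasp_force: 40.0
```

Emit:
{"fn": "arm_command", "kwargs": {
  "series": [
    [[0,0,0],0],
    [[0,0,0],0],
    [[0,0,0],0],
    [[0,0,0],0],
    [[0,0,0],0]
  ],
  "grip": 0.1
}}

```text
time_s: 7.25
tool_pos: [0.5913, -0.2456, 0.0781]
tool_rot: [179.9, 0.0, 82.5]
force: [0.2, -0.2, 0.3]
grip_width: 0.0387
grasp_force: 0.0
```

Emit:
{"fn": "arm_command", "kwargs": {
  "series": [
    [[0,0,-15],0],
    [[0,0,-45],0],
    [[0,0,-85],0],
    [[0,0,-125],0],
    [[0,0,-150],0]
  ]
}}

```text
time_s: 7.75
tool_pos: [0.5923, -0.2453, 0.2328]
tool_rot: [179.7, 0.1, 82.5]
force: [0.6, -0.7, 0.2]
grip_width: 0.039
grasp_force: 0.0
```

Emit:
{"fn": "arm_command", "kwargs": {
  "series": [
    [[40,-12,0],0],
    [[84,-24,0],0],
    [[129,-37,0],0],
    [[174,-50,0],0],
    [[219,-63,0],0]
  ],
  "grip": -0.3
}}

```text
time_s: 8.25
tool_pos: [0.557, -0.0178, 0.2291]
tool_rot: [179.9, 0.0, 82.5]
force: [0.4, 0.4, 0.2]
grip_width: 0.0561
grasp_force: 0.0
```

Emit:
{"fn": "arm_command", "kwargs": {
  "series": [
    [[45,-13,0],0],
    [[90,-26,0],0],
    [[135,-39,0],0],
    [[180,-52,0],0],
    [[225,-65,0],0]
  ]
}}

```text
time_s: 8.75
tool_pos: [0.5219, 0.2139, 0.2292]
tool_rot: [179.9, -0.0, 82.5]
force: [0.8, -0.4, -0.8]
grip_width: 0.0564
grasp_force: 0.0
```

Emit:
{"fn": "arm_command", "kwargs": {
  "series": [
    [[35,-10,10],0],
    [[65,-19,30],0],
    [[65,-19,50],0],
    [[65,-19,50],0],
    [[65,-19,50],0]
  ]
}}

```text
time_s: 9.25
tool_pos: [0.5124, 0.2783, 0.1785]
tool_rot: [179.9, 0.0, 82.4]
force: [-0.3, 0.0, 0.9]
grip_width: 0.0565
grasp_force: 0.0
```

```bash
python3 - <<'E'
from h import *
p,P=cam("wrist"); cv2.imwrite("pics/w3.png",p); np.save("w3.npy",P); print(env.get_obs()["tool_pos"])
E
```

```text
[0.5129498  0.27826011 0.17910444]
```

View pics/w3.png

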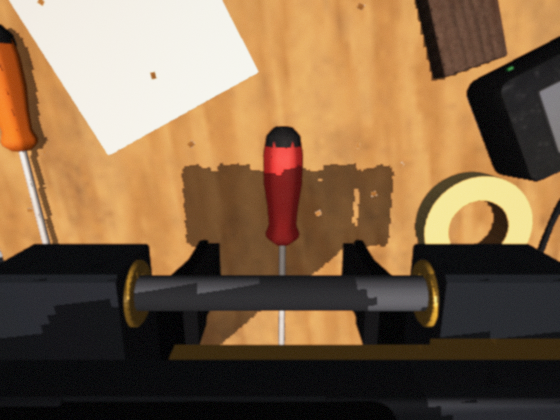

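The red handle runs vertically from its butt at (283,128) to (282,245) and is aligned with the tool. Next I'll measure its centre.

```bash
python3 - <<'E'
from h import *
q=cv2.imread("pics/w3.png");P=np.load("w3.npy");v,u=np.mgrid[:420,:560]
m=(u>255)&(u<310)&(v>115)&(v<250)&(P[...,2]>.010)
h=P[m];h=h[~np.isnan(h[:,0])]
c=h.mean(0);V=np.linalg.svd(h[:,:2]-c[:2],full_matrices=False)[2][0];V*=np.sign(V[1]);print("ang",np.degrees(np.arctan2(V[1],V[0])))
t=(h[:,:2]-c[:2])@V;print(c,t.min(),t.max(),h[:,2].max())
cen=c[:2]+V*(t.max()-.054);print("center",cen)
o=env.get_obs();a=np.radians(o["tool_rot"][2]);d=cen-o["tool_pos"][:2];print("tool dx,dy",d@[np.cos(a),np.sin(a)]*1,d@[np.sin(a),-np.cos(a)],o["tool_pos"],o["tool_rot"])
# stop face from the earlier views
for f,z in(("w1",0),("w2",0)):
    q=cv2.imread(f"pics/{f}.png");P=np.load(f+".npy");hsv=cv2.cvtColor(q,cv2.COLOR_BGR2HSV)
    red=((hsv[...,0]<8)|(hsv[...,0]>172))&(hsv[...,1]>130)&(u<240)&(v<160)
    th=np.radians(13.75);ey=np.array([-np.sin(th),np.cos(th)]);s=P[red];s=s[s[:,2]>.02]
    y=(s[:,:2]-[.540,-.1085])@ey
    for lo,hi in((.02,.055),(.055,.058),(.058,.07)):
        k=(s[:,2]>lo)&(s[:,2]<hi); print(f,lo,k.sum(),np.percentile(y[k],[2,10,50,90,98]).round(4) if k.sum() else "")
    m=(P[...,2]>.035)&(P[...,2]<.052)&(v<150)&(u>190)&(u<370)&(hsv[...,1]<60)
    r=P[m][:,:2];y=(r-[.540,-.1085])@ey;x=(r-[.540,-.1085])@[np.cos(th),np.sin(th)]
    for k in((y>.02)&(y<.045),(y<-.02)&(y>-.045)): print(f,"rest",y[k].mean(),y[k].min(),y[k].max(),"x",x[k].min(),x[k].max())
E
```

```text
ang 81.96445256149701
[0.51571781 0.28425544 0.02462075] -0.06173679062825665 0.04717123062550912 0.0319151397616067
center [0.51476323 0.27749372]
tool dx,dy -0.0005195960940674982 0.001898927528954062 [0.5129498  0.27826011 0.17910444] [ 1.79886249e+02 -2.46144247e-02  8.23931334e+01]
w1 0.02 190 [0.0568 0.0569 0.0571 0.0572 0.0573]
w1 0.055 35 [0.0567 0.057  0.0571 0.0576 0.0577]
w1 0.058 310 [0.0571 0.0579 0.0605 0.0634 0.064 ]
w1 rest 0.0343405899974698 0.02944129523985456 0.039546437470426396 x -0.02818065569565542 0.027202947848997863
w1 rest -0.03514859654556929 -0.040427250822375874 -0.030246454543491272 x -0.027945682808647492 0.027124639180075457
w2 0.02 698 [0.0567 0.0568 0.0571 0.0573 0.0574]
w2 0.055 102 [0.0567 0.0569 0.0571 0.0575 0.0585]
w2 0.058 783 [0.057  0.0576 0.0603 0.0633 0.0641]
w2 rest 0.034201056016099324 0.029296771295363684 0.03957523727807846 x -0.02793000601194992 0.02703412586201657
w2 rest -0.03507375486140773 -0.04067580508815614 -0.03021083666309984 x -0.027927803006217666 0.026968961723043836
```

Emit:
{"fn": "arm_command", "kwargs": {
  "series": [
    [[0,2,40],0],
    [[0,2,80],0],
    [[0,2,120],0],
    [[0,2,150],0],
    [[0,2,168],0]
  ]
}}

```text
time_s: 9.8
tool_pos: [0.5142, 0.2771, 0.0085]
tool_rot: [-180.0, 0.1, 82.4]
force: [0.0, 0.8, -0.4]
grip_width: 0.0569
grasp_force: 0.7
```

Emit:
{"fn": "arm_command", "kwargs": {
  "series": [
    [[0,0,0],0],
    [[0,0,0],0],
    [[0,0,0],0],
    [[0,0,0],0],
    [[0,0,0],0]
  ],
  "grip": 1,
  "grip_force": 25
}}

```text
time_s: 10.3
tool_pos: [0.5145, 0.2787, 0.0105]
tool_rot: [179.9, -0.0, 82.5]
force: [0.3, -0.5, 4.4]
grip_width: 0.0314
grasp_force: 25.0
```

Emit:
{"fn": "arm_command", "kwargs": {
  "series": [
    [[0,0,0],0],
    [[0,0,0],0],
    [[0,0,-15],0],
    [[0,0,-45],0],
    [[0,0,-75],0]
  ]
}}

```text
time_s: 10.8
tool_pos: [0.5128, 0.2787, 0.0851]
tool_rot: [-179.9, 0.0, 82.5]
force: [1.0, 0.7, -1.4]
grip_width: 0.0312
grasp_force: 25.0
```

Emit:
{"fn": "arm_command", "kwargs": {
  "series": [
    [[0,0,-25],0],
    [[0,0,-50],0],
    [[0,0,-75],0],
    [[-30,6,-75],0],
    [[-65,13,-75],0]
  ]
}}

```text
time_s: 11.3
tool_pos: [0.5179, 0.2144, 0.1612]
tool_rot: [179.9, -0.1, 82.8]
force: [0.5, -1.1, -2.2]
grip_width: 0.0313
grasp_force: 25.0
```

Emit:
{"fn": "arm_command", "kwargs": {
  "series": [
    [[-40,8,0],0],
    [[-80,16,0],0],
    [[-120,24,0],0],
    [[-160,32,0],0],
    [[-200,40,0],0]
  ]
}}

```text
time_s: 11.8
tool_pos: [0.5313, 0.0079, 0.1601]
tool_rot: [180.0, -0.0, 82.5]
force: [0.7, 0.2, -1.6]
grip_width: 0.0309
grasp_force: 25.0
```

Emit:
{"fn": "arm_command", "kwargs": {
  "series": [
    [[-35,7,0],-0.093],
    [[-70,15,0],-0.186],
    [[-100,21,0],-0.279],
    [[-120,25,0],-0.372],
    [[-120,25,0],-0.372]
  ]
}}

```text
time_s: 12.3
tool_pos: [0.5402, -0.117, 0.1598]
tool_rot: [-180.0, 0.1, 103.5]
force: [-1.1, 0.1, -0.3]
grip_width: 0.031
grasp_force: 25.0
```

Emit:
{"fn": "arm_command", "kwargs": {
  "series": [
    [[0,0,0],0],
    [[0,0,0],0],
    [[0,0,0],0],
    [[0,0,0],0],
    [[0,0,0],0]
  ]
}}

```text
time_s: 12.8
tool_pos: [0.5409, -0.1123, 0.1596]
tool_rot: [180.0, -0.0, 103.9]
force: [-0.3, -0.1, -0.9]
grip_width: 0.0315
grasp_force: 25.0
```

```bash
python3 - <<'E'
from h import *
p,P=cam("wrist"); o=env.get_obs();cv2.imwrite("pics/w4.png",p); np.save("w4.npy",P); print(o["tool_pos"],o["tool_rot"])
v,u=np.mgrid[:420,:560]
a=np.radians(103.75);ey=np.array([np.cos(a),np.sin(a)]);ex=np.array([ey[1],-ey[0]]);C=np.array([.5397,-.1090])
m=(P[...,2]>o["tool_pos"][2]-.01)&(P[...,2]<o["tool_pos"][2]+.03)&(v<235)
h=P[m];r=h[:,:2]-C;y=r@ey;x=r@ex
print(m.sum(),"y max",y.max(),"zmax",h[:,2].max(),"xmid along y")
for lo in np.arange(0,.055,.01):
    k=(y>lo)&(y<lo+.01)
    if k.sum()>5: print(lo,(x[k].min()+x[k].max())/2,x[k].max()-x[k].min(),h[k,2].max())
E
```

```text
[ 0.54090429 -0.11255202  0.15961871] [1.79994675e+02 7.74471544e-04 1.03850392e+02]
6057 y max 0.04934373586194152 zmax 0.18031598935976817 xmid along y
0.01 0.0014473262770472077 0.03343623853636388 0.1793204903504536
0.02 0.001265912678528846 0.03361356530384213 0.18031598935976817
0.03 0.0014797894094209013 0.03191037725658929 0.18012287359582035
0.04 0.0013789692276440892 0.028819603363980525 0.17962847987142236
```

View pics/w4.png

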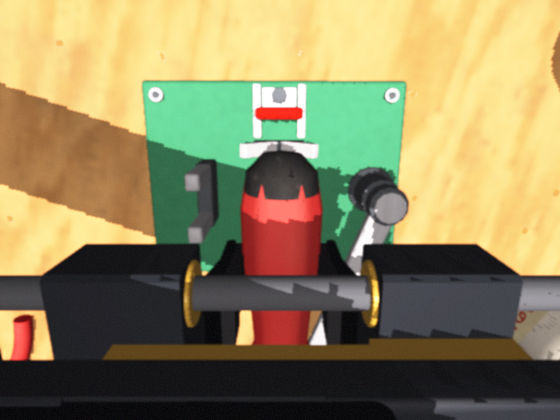

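The handle is level and aligned, its butt about 8 mm short of the stop and 1.3 mm off to +x. I'll lower it with a small offset away from the parked knob, then move it over and seat it.

Emit:
{"fn": "arm_command", "kwargs": {
  "series": [
    [[0,-5.5,25],0],
    [[0,-5.5,55],0],
    [[0,-5.5,85],0],
    [[0,-5.5,105],0],
    [[0,-5.5,111],0]
  ]
}}

```text
time_s: 13.35
tool_pos: [0.5338, -0.1139, 0.0462]
tool_rot: [-179.8, -0.1, 103.8]
force: [-0.2, -0.0, -0.1]
grip_width: 0.0311
grasp_force: 25.0
```

Emit:
{"fn": "arm_command", "kwargs": {
  "series": [
    [[0,1.5,0],0],
    [[0,3,1],0],
    [[0,4.2,2.5],0],
    [[0,4.2,4],0],
    [[0,4.2,5],0]
  ]
}}

```text
time_s: 13.85
tool_pos: [0.54, -0.1134, 0.044]
tool_rot: [180.0, 0.0, 103.8]
force: [-0.9, 0.2, -1.4]
grip_width: 0.0308
grasp_force: 25.0
```

Emit:
{"fn": "arm_command", "kwargs": {
  "series": [
    [[0,0,0.4],0],
    [[0,0,0.8],0],
    [[0,0,1.2],0],
    [[0,0,1.6],0],
    [[0,0,1.6],0]
  ]
}}

```text
time_s: 14.35
tool_pos: [0.5395, -0.1134, 0.0419]
tool_rot: [-180.0, -0.0, 103.8]
force: [-0.3, -0.2, -2.0]
grip_width: 0.0308
grasp_force: 25.0
```

Emit:
{"fn": "arm_command", "kwargs": {
  "series": [
    [[0,0,0.3],0],
    [[0,0,0.6],0],
    [[0,0,0.9],0],
    [[0,0,1.2],0],
    [[0,0,1.2],0]
  ]
}}

```text
time_s: 14.85
tool_pos: [0.5397, -0.1134, 0.0408]
tool_rot: [180.0, 0.0, 103.8]
force: [-0.8, 0.6, -0.7]
grip_width: 0.0311
grasp_force: 25.0
```

Emit:
{"fn": "arm_command", "kwargs": {
  "series": [
    [[0,0,0.2],0],
    [[0,0,0.4],0],
    [[0,0,0.6],0],
    [[0,0,0.8],0],
    [[0,0,0.8],0]
  ]
}}

```text
time_s: 15.35
tool_pos: [0.5398, -0.1133, 0.0404]
tool_rot: [180.0, 0.0, 103.8]
force: [-0.8, 0.4, 3.7]
grip_width: 0.0313
grasp_force: 25.0
```

Emit:
{"fn": "arm_command", "kwargs": {
  "series": [
    [[0,0,0],0],
    [[0,0,0],0],
    [[0,0,0],0],
    [[0,0,0],0],
    [[0,0,0],0]
  ],
  "grip": 0.05
}}

```text
time_s: 15.85
tool_pos: [0.5396, -0.1135, 0.0399]
tool_rot: [-180.0, 0.0, 103.8]
force: [1.1, -1.0, -0.5]
grip_width: 0.0414
grasp_force: 0.0
```

Emit:
{"fn": "arm_command", "kwargs": {
  "series": [
    [[0,0,0],0],
    [[0,0,0],0],
    [[0,0,0],0],
    [[0,0,0],0],
    [[0,0,0],0]
  ],
  "grip": 1,
  "grip_force": 7
}}

```text
time_s: 16.35
tool_pos: [0.5395, -0.1134, 0.0399]
tool_rot: [-180.0, 0.0, 103.8]
force: [-0.7, 0.6, 0.7]
grip_width: 0.032
grasp_force: 7.0
```

Emit:
{"fn": "arm_command", "kwargs": {
  "series": [
    [[1,0,0],0],
    [[2,0,0],0],
    [[3,0,0],0],
    [[4,0,0],0],
    [[4.5,0,0],0]
  ]
}}

```text
time_s: 16.85
tool_pos: [0.5387, -0.1096, 0.0403]
tool_rot: [180.0, 0.1, 103.8]
force: [0.4, -4.4, 1.6]
grip_width: 0.0316
grasp_force: 7.0
```

```bash
cat > butt.py <<'E'
from h import *
p,P=cam("wrist"); o=env.get_obs(); print(o["tool_pos"],o["force"].round(2),o["grip_width"])
v,u=np.mgrid[:420,:560]
a=np.radians(103.75);ey=np.array([np.cos(a),np.sin(a)]);ex=np.array([ey[1],-ey[0]]);C=np.array([.5397,-.1090])
hsv=cv2.cvtColor(p,cv2.COLOR_BGR2HSV)
r=P[...,:2]-C;y=r@ey;x=r@ex;z=P[...,2]
k=(abs(x)<.005)&(z>.035)&(z<.07)&(v<240)
red=((hsv[...,0]<8)|(hsv[...,0]>172))&(hsv[...,1]>130)
b=k&(y<.057)&~red; s=(abs(x)<.017)&(z>.02)&(z<.07)&red&(y>.045)&(v<240)
print("butt",np.percentile(y[b],[50,98,100]).round(4),"stop",s.sum(),np.percentile(y[s],[0,2,50,98]).round(4),x[s].min(),x[s].max())
cv2.imwrite("pics/b.png",p)
E
python3 butt.py
```

```text
[ 0.53868419 -0.10953241  0.04025553] [ 0.13 -3.8   2.06] 0.03190593189462151
butt [0.0452 0.0522 0.0525] stop 2062 [0.0578 0.0579 0.0618 0.0654] -0.01574033408038085 0.01562059519184003
```

Emit:
{"fn": "arm_command", "kwargs": {
  "series": [
    [[0.6,0,0],0],
    [[1.2,0,0],0],
    [[1.8,0,0],0],
    [[2.4,0,0],0],
    [[3,0,0],0]
  ]
}}

```text
time_s: 17.4
tool_pos: [0.538, -0.1066, 0.0404]
tool_rot: [180.0, 0.0, 103.8]
force: [-1.1, -4.7, 5.1]
grip_width: 0.032
grasp_force: 7.1
```

```bash
python3 butt.py
```

```text
[ 0.53799928 -0.10649295  0.04036953] [-1.44 -4.28  3.66] 0.03188622810035337
butt [0.0483 0.0553 0.0556] stop 2158 [0.0577 0.0579 0.0622 0.0654] -0.015551973521111985 0.01533539213000895
```

Emit:
{"fn": "arm_command", "kwargs": {
  "series": [
    [[0.3,0,0],0],
    [[0.6,0,0],0],
    [[0.9,0,0],0],
    [[1.2,0,0],0],
    [[1.5,0,0],0]
  ]
}}

```text
time_s: 17.95
tool_pos: [0.5377, -0.1053, 0.0404]
tool_rot: [180.0, 0.1, 103.8]
force: [-1.0, -6.6, 3.9]
grip_width: 0.032
grasp_force: 7.1
```

Emit:
{"fn": "arm_command", "kwargs": {
  "series": [
    [[0.1,0,0],0],
    [[0.2,0,0],0],
    [[0.3,0,0],0],
    [[0.4,0,0],0],
    [[0.5,0,0],0]
  ]
}}

```text
time_s: 18.45
tool_pos: [0.5376, -0.1049, 0.0404]
tool_rot: [180.0, 0.1, 103.8]
force: [-0.6, -6.0, 4.8]
grip_width: 0.0318
grasp_force: 7.1
```

```bash
python3 butt.py
```

```text
[ 0.53759873 -0.10483673  0.04043783] [-0.81 -6.03  4.85] 0.03176279810785001
butt [0.0493 0.0561 0.0563] stop 2291 [0.0451 0.0565 0.0622 0.0654] -0.015598962568960916 0.015316564105069774
```

```bash
python3 - <<'E'
from h import *
p=cv2.imread("pics/b.png"); cv2.imwrite("pics/b1.png",cv2.resize(p[60:240,190:370],None,fx=3.3,fy=3.3,interpolation=cv2.INTER_NEAREST))
p,P=cam("wrist");a=np.radians(103.75);ey=np.array([np.cos(a),np.sin(a)]);C=np.array([.5397,-.1090])
y=(P[...,:2]-C)@ey
for r in range(80,160,4): print(r,(y[r,278:284].mean()*1000).round(1),(P[r,278:284,2].mean()*1000).round(1),p[r,280])
E
```

```text
80 86.4 -1.1 [148 232 254]
84 84.0 9.8 [111 160  84]
88 82.2 11.1 [145 203 100]
92 80.4 10.9 [150 211 103]
96 78.3 25.5 [171 167 163]
100 76.7 24.9 [179 175 171]
104 75.0 24.7 [177 172 170]
108 73.4 24.7 [176 171 168]
112 71.7 25.1 [173 166 166]
116 70.0 25.0 [169 162 161]
120 68.3 24.6 [159 153 152]
124 66.3 19.1 [255 255 255]
128 nan nan [ 24  24 102]
132 65.4 56.5 [ 14  21 130]
136 64.3 60.0 [ 24  33 242]
140 62.9 60.3 [ 32  48 255]
144 61.5 59.7 [ 30  41 255]
148 60.1 60.0 [ 31  44 254]
152 58.6 59.5 [ 21  28 243]
156 56.3 52.7 [40 40 58]
```

View pics/b1.png

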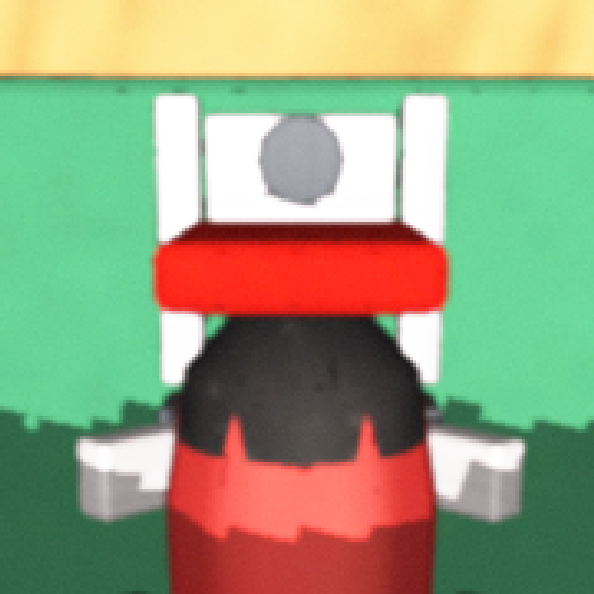

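The stop hides the dome's apex. I'll push a little more: grip slip caps the force well below 16 N, and I'll check whether the butt still moves.

Emit:
{"fn": "arm_command", "kwargs": {
  "series": [
    [[0.3,0,0],0],
    [[0.6,0,0],0],
    [[0.9,0,0],0],
    [[1.2,0,0],0],
    [[1.5,0,0],0]
  ],
  "grip_force": 8
}}

```text
time_s: 19.05
tool_pos: [0.5375, -0.1045, 0.0405]
tool_rot: [180.0, 0.1, 103.8]
force: [-1.0, -7.3, 4.3]
grip_width: 0.032
grasp_force: 8.1
```

```bash
cat >> butt.py <<'E'
for i in (152,154,156,158,160,164,170): print(i,(y[i,276:286].mean()*1000).round(1),(z[i,276:286].mean()*1000).round(1),p[i,280])
# handle black/red boundary along column
m=(abs(x)<.004)&(z>.055)&(z<.066)&(y<.05)&(v<240)&red; print("red top edge y",np.percentile(y[m],[95,99]).round(4))
E
python3 butt.py
```

```text
[ 0.5374833  -0.10452396  0.04046844] [-0.49 -7.45  3.95] 0.03191910680139738
butt [0.0494 0.0562 0.0565] stop 2301 [0.0451 0.0565 0.0622 0.0654] -0.01562963530238169 0.015398016130784443
152 59.0 59.6 [ 21  32 251]
154 58.2 59.0 [ 23  31 235]
156 56.6 52.3 [ 29  33 122]
158 56.0 53.6 [45 49 50]
160 55.3 54.2 [51 51 55]
164 54.1 55.9 [54 55 58]
170 52.1 56.9 [60 62 66]
red top edge y [0.0405 0.0414]
```

Contact is confirmed: the tool is held at about 7 N, and neither the butt nor the stop is moving. I'll release, lift and go to the knob.

Emit:
{"fn": "arm_command", "kwargs": {
  "series": [
    [[0,0,0],0],
    [[0,0,0],0],
    [[0,0,0],0],
    [[0,0,0],0],
    [[0,0,0],0]
  ],
  "grip": 0.05
}}

```text
time_s: 19.6
tool_pos: [0.5368, -0.102, 0.0397]
tool_rot: [-180.0, -0.0, 103.9]
force: [0.6, -0.5, 0.6]
grip_width: 0.0413
grasp_force: 0.0
```

Emit:
{"fn": "arm_command", "kwargs": {
  "series": [
    [[0,0,-15],0],
    [[0,0,-45],0],
    [[0,0,-80],0],
    [[0,0,-115],0],
    [[0,0,-130],0]
  ]
}}

```text
time_s: 20.1
tool_pos: [0.539, -0.1029, 0.1749]
tool_rot: [179.6, 0.2, 103.8]
force: [0.7, -0.1, 0.2]
grip_width: 0.0416
grasp_force: 0.0
```

```bash
python3 butt.py | head -2; python3 -c "
from h import *
print(env.get_obs()['tool_rot'])
p,P=cam('wrist');cv2.imwrite('pics/w5.png',p)"
```

```text
[ 0.53965391 -0.103038    0.17585303] [0.06 0.33 2.47] 0.04135487890334793
butt [0.0489 0.0561 0.0562] stop 522 [0.0453 0.0565 0.0615 0.0653] -0.014781625611295807 0.014596365530129237
[179.54818045   0.19066552 103.80726391]
```

View pics/w5.png

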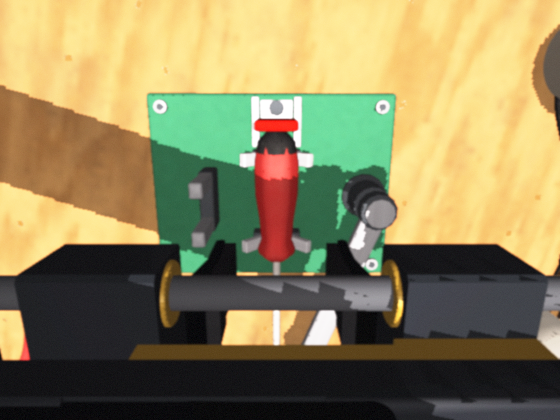

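The driver lies in both V-rests with its butt against the stop. I'll let the arm settle, then go to the knob.

Emit:
{"fn": "arm_command", "kwargs": {
  "series": [
    [[0,0,0],0],
    [[0,0,0],0],
    [[0,0,0],0],
    [[0,0,0],0],
    [[0,0,0],0]
  ]
}}

```text
time_s: 20.7
tool_pos: [0.5366, -0.1026, 0.1692]
tool_rot: [-179.9, -0.0, 103.8]
force: [0.2, -0.6, -0.9]
grip_width: 0.0415
grasp_force: 0.0
```

Emit:
{"fn": "arm_command", "kwargs": {
  "series": [
    [[-32,4,0],0.093],
    [[-65,8,0],0.186],
    [[-105,13,0],0.279],
    [[-140,17,0],0.372],
    [[-152,19,0],0.372]
  ]
}}

```text
time_s: 21.2
tool_pos: [0.5914, -0.2507, 0.1694]
tool_rot: [-180.0, 0.2, 82.1]
force: [0.5, -0.0, 0.3]
grip_width: 0.0412
grasp_force: 0.0
```

Emit:
{"fn": "arm_command", "kwargs": {
  "series": [
    [[0,0,0],0],
    [[0,0,15],0],
    [[0,0,30],0],
    [[0,0,40],0],
    [[0,0,40],0]
  ]
}}

```text
time_s: 21.7
tool_pos: [0.5901, -0.2439, 0.1271]
tool_rot: [-179.7, -0.1, 82.6]
force: [-0.1, -0.2, -0.8]
grip_width: 0.0414
grasp_force: 0.0
```

```bash
python3 - <<'E'
from h import *
p,P=cam("wrist"); o=env.get_obs();t=o["tool_pos"];print(t,o["tool_rot"])
v,u=np.mgrid[:420,:560]
m=(P[...,2]>.094)&(P[...,2]<.108)&(v<300)&(np.hypot(P[...,0]-.591,P[...,1]+.245)<.025)
k=P[m];c,r=cv2.minEnclosingCircle((k[:,:2]*1000).astype(np.float32));print(len(k),c,r)
a=np.radians(o["tool_rot"][2]);d=np.array(c)-t[:2]*1000;print("tool dx dy",d@[np.cos(a),np.sin(a)],d@[np.sin(a),-np.cos(a)])
E
```

```text
[ 0.59080566 -0.24457654  0.12848734] [-1.79851890e+02 -4.54177215e-02  8.25670461e+01]
1581 (592.7500610351562, -244.6895751953125) 11.924646377563477
tool dx dy 0.1394513088584353 1.942688175148981
```

Emit:
{"fn": "arm_command", "kwargs": {
  "series": [
    [[0,1.5,15],0],
    [[0,1.5,35],0],
    [[0,1.5,51],0],
    [[0,1.5,51],0],
    [[0,1.5,51],0]
  ]
}}

```text
time_s: 22.25
tool_pos: [0.5931, -0.246, 0.0787]
tool_rot: [-180.0, -0.0, 82.5]
force: [0.1, 0.6, 0.2]
grip_width: 0.0414
grasp_force: 0.0
```

Emit:
{"fn": "arm_command", "kwargs": {
  "series": [
    [[0,0,0],0],
    [[0,0,0],0],
    [[0,0,0],0],
    [[0,0,0],0],
    [[0,0,0],0]
  ],
  "grip": 1,
  "grip_force": 40
}}

```text
time_s: 22.75
tool_pos: [0.5934, -0.2463, 0.0795]
tool_rot: [179.9, 0.0, 82.5]
force: [0.3, -1.0, 1.2]
grip_width: 0.0231
grasp_force: 40.0
```

Emit:
{"fn": "arm_command", "kwargs": {
  "series": [
    [[0,0,-6],0],
    [[0,0,-14],0],
    [[0,0,-22],0],
    [[0,0,-29],0],
    [[0,0,-33],0]
  ]
}}

```text
time_s: 23.25
tool_pos: [0.5926, -0.2451, 0.1118]
tool_rot: [-179.9, -0.1, 82.5]
force: [0.6, 2.2, -11.2]
grip_width: 0.0232
grasp_force: 40.0
```

Emit:
{"fn": "arm_command", "kwargs": {
  "series": [
    [[0,0,0],0],
    [[0,0,0],0],
    [[0,0,0],0],
    [[0,0,0],0],
    [[0,0,0],0]
  ]
}}

```text
time_s: 23.75
tool_pos: [0.593, -0.2453, 0.1116]
tool_rot: [-179.9, -0.0, 82.5]
force: [0.2, 4.3, -10.3]
grip_width: 0.0229
grasp_force: 40.0
```

Emit:
{"fn": "arm_command", "kwargs": {
  "series": [
    [[1.1,-18.6,0],0.12],
    [[4.5,-36.9,0],0.24],
    [[9.9,-54.6,0],0.36],
    [[17.5,-71.6,0],0.48],
    [[27.1,-87.5,0],0.6]
  ]
}}

```text
time_s: 24.25
tool_pos: [0.5094, -0.2082, 0.1123]
tool_rot: [179.9, 0.0, 47.8]
force: [2.3, 3.3, -10.7]
grip_width: 0.0229
grasp_force: 40.0
```

Emit:
{"fn": "arm_command", "kwargs": {
  "series": [
    [[1.1,-18.6,0],0.12],
    [[4.5,-36.9,0],0.24],
    [[9.9,-54.6,0],0.36],
    [[17.5,-71.6,0],0.48],
    [[27.1,-87.5,0],0.6]
  ]
}}

```text
time_s: 24.75
tool_pos: [0.4614, -0.1302, 0.1121]
tool_rot: [179.9, 0.1, 13.4]
force: [0.3, -0.1, -9.9]
grip_width: 0.0232
grasp_force: 40.0
```

Emit:
{"fn": "arm_command", "kwargs": {
  "series": [
    [[0,0,0],0],
    [[0,0,0],0],
    [[0,0,0],0],
    [[0,0,0],0],
    [[0,0,0],0]
  ]
}}

```text
time_s: 25.25
tool_pos: [0.4617, -0.1305, 0.1114]
tool_rot: [-180.0, 0.2, 13.7]
force: [-5.9, -2.8, -9.3]
grip_width: 0.0231
grasp_force: 40.0
```

```bash
python3 - <<'E'
from h import *
o=env.get_obs();t=o["tool_pos"]*1000;print(t,o["tool_rot"])
a=np.radians(13.75);d=np.array([462,-128])-t[:2];print("to go, jig x / tool y:",d@[np.cos(a),np.sin(a)],d@[np.sin(a),-np.cos(a)])
p,P=cam("wrist");cv2.imwrite("pics/w6.png",p)
E
```

```text
[ 461.65565787 -130.4902648   111.37427571] [-1.79996071e+02  1.74436640e-01  1.37103807e+01]
to go, jig x / tool y: 0.9263748047197349 -2.3370536974537033
```

View pics/w6.png

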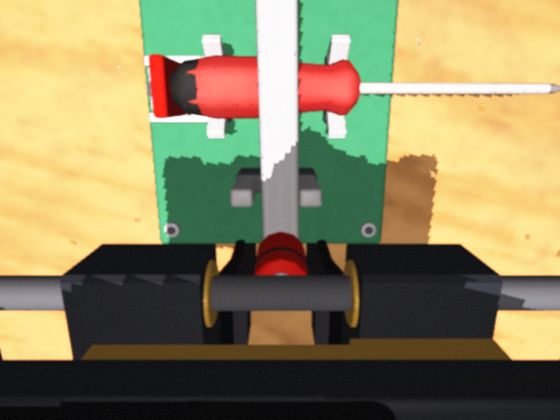

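The bar at row 193 is about 2 mm to the right of the middle of the prongs, at (242,193) and (312,193). I'll centre it and lower gently.

Emit:
{"fn": "arm_command", "kwargs": {
  "series": [
    [[0,-1.2,0],0],
    [[0,-2.3,0],0],
    [[0,-2.3,4],0],
    [[0,-2.3,8],0],
    [[0,-2.3,12],0]
  ]
}}

```text
time_s: 25.8
tool_pos: [0.4611, -0.1289, 0.0995]
tool_rot: [180.0, 0.2, 13.7]
force: [-5.7, -2.1, -10.0]
grip_width: 0.0231
grasp_force: 40.0
```

Emit:
{"fn": "arm_command", "kwargs": {
  "series": [
    [[0,0,2],0],
    [[0,0,5],0],
    [[0,0,8],0],
    [[0,0,10],0],
    [[0,0,11],0]
  ]
}}

```text
time_s: 26.3
tool_pos: [0.4607, -0.1293, 0.0899]
tool_rot: [180.0, 0.2, 13.6]
force: [-13.1, -2.6, 5.1]
grip_width: 0.023
grasp_force: 40.0
```

```bash
python3 - <<'E'
from h import *
o=env.get_obs();print(o["tool_pos"],o["force"],o["wrist_torque"])
p,P=cam("wrist");cv2.imwrite("pics/w7.png",p);hsv=cv2.cvtColor(p,cv2.COLOR_BGR2HSV)
v,u=np.mgrid[:420,:560]
a=np.radians(103.75);ey=np.array([np.cos(a),np.sin(a)]);ex=np.array([ey[1],-ey[0]]);C=np.array([.5397,-.1090])
r=P[...,:2]-C;y=r@ey;x=r@ex;z=P[...,2]
for lo in np.arange(-.15,.07,.01):
    k=(abs(x)<.02)&(y>lo)&(y<lo+.01)&(z>.03)&(v<230)
    if k.sum()>5:
        zt=np.percentile(z[k],98);kk=k&(z>zt-.004);print(round(lo,3),k.sum(),"ztop",zt.round(4),"x",np.median(x[kk]).round(4))
for lo in np.arange(-.05,.06,.02):
    k=(abs(y)<.006)&(x>lo)&(x<lo+.02)&(z>.05)&(v<230); print("bar",lo.round(2),np.median(z[k]))
k=(z>.06)&(z<.08)&(x>-.045)&(x<-.02)&(abs(y)<.02)&(v<230);print("bar y edges",np.percentile(y[k],[2,98]))
k=(z>.066)&(z<.082)&(x>-.064)&(x<-.05)&(abs(y)<.03)&(v<230);print("at fork y hist",np.histogram(y[k],bins=np.arange(-.03,.031,.003))[0])
E
```

```text
[ 0.4606834  -0.12925906  0.0898917 ] [-13.05540414  -2.62136572   5.10583512] [-0.43535305  2.96797035 -0.09242368]
-0.15 83 ztop 0.0431 x -0.001
-0.14 251 ztop 0.044 x -0.0008
-0.13 230 ztop 0.0442 x -0.0003
-0.12 233 ztop 0.0445 x -0.0003
-0.11 237 ztop 0.0449 x -0.0007
-0.1 232 ztop 0.0451 x -0.0007
-0.09 233 ztop 0.0455 x -0.0003
-0.08 239 ztop 0.0458 x -0.0005
-0.07 231 ztop 0.0461 x -0.0005
-0.06 237 ztop 0.0462 x -0.0002
-0.05 440 ztop 0.0564 x -0.0001
-0.04 1770 ztop 0.0572 x -0.0002
-0.03 1098 ztop 0.0557 x -0.0001
-0.02 1089 ztop 0.0567 x -0.0004
-0.01 2098 ztop 0.0728 x 0.0008
0.0 2018 ztop 0.0727 x 0.0012
0.01 1479 ztop 0.0605 x -0.0002
0.02 1509 ztop 0.0611 x -0.0002
0.03 1689 ztop 0.061 x 0.0001
0.04 1290 ztop 0.0608 x -0.0002
0.05 1545 ztop 0.0606 x -0.0001
0.06 725 ztop 0.0611 x 0.0002
bar -0.05 0.07139923724393996
bar -0.03 0.07135173685463106
bar -0.01 0.07144247249192996
bar 0.01 0.07141477413071053
bar 0.03 0.07141973699757448
bar 0.05 nan
bar y edges [-0.00926346  0.00783362]
at fork y hist [  0   0 117 162 149 159  72 169 169 199 168 173 132   1 162 158 157 129
   0   0]
  return _methods._mean(a, axis=axis, dtype=dtype,
  ret = ret.dtype.type(ret / rcount)
```

View pics/w7.png

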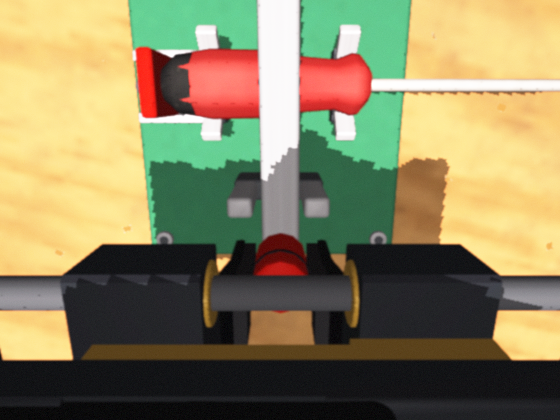

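The bar now rests on the handle between the prongs: its top at z 0.071 means a lift of about 0.0076. The driver is seated and against the stop. I'll ease the preload, release and retreat.

Emit:
{"fn": "arm_command", "kwargs": {
  "series": [
    [[-0.4,0,-0.1],0],
    [[-0.8,0,-0.2],0],
    [[-1.2,0,-0.3],0],
    [[-1.2,0,-0.4],0],
    [[-1.2,0,-0.4],0]
  ]
}}

```text
time_s: 26.85
tool_pos: [0.4608, -0.1292, 0.0905]
tool_rot: [179.9, 0.1, 13.7]
force: [-8.5, -2.1, 0.5]
grip_width: 0.0232
grasp_force: 40.0
```

Emit:
{"fn": "arm_command", "kwargs": {
  "series": [
    [[0,0,0],0],
    [[0,0,0],0],
    [[0,0,0],0],
    [[0,0,0],0],
    [[0,0,0],0]
  ],
  "grip": 0.1
}}

```text
time_s: 27.35
tool_pos: [0.4621, -0.1272, 0.09]
tool_rot: [180.0, -0.1, 13.8]
force: [0.5, -1.4, -0.8]
grip_width: 0.0386
grasp_force: 0.0
```

Emit:
{"fn": "arm_command", "kwargs": {
  "series": [
    [[0,0,-10],0],
    [[0,0,-30],0],
    [[0,0,-60],0],
    [[0,0,-90],0],
    [[0,0,-100],0]
  ]
}}

```text
time_s: 27.85
tool_pos: [0.4632, -0.1275, 0.1933]
tool_rot: [179.9, -0.3, 13.7]
force: [0.9, 0.1, 0.0]
grip_width: 0.0393
grasp_force: 0.0
```

Emit:
{"fn": "arm_command", "kwargs": {
  "series": [
    [[0,0,0],0],
    [[0,0,0],0],
    [[0,0,0],0],
    [[0,0,0],0],
    [[0,0,0],0]
  ]
}}

```text
time_s: 28.35
tool_pos: [0.4607, -0.1271, 0.1884]
tool_rot: [-180.0, 0.1, 13.7]
force: [0.2, 0.4, 0.4]
grip_width: 0.0391
grasp_force: 0.0
```

```bash
python3 - <<'E'
from h import *
o=env.get_obs();print(o["tool_pos"],o["force"])
p,P=cam("wrist");hsv=cv2.cvtColor(p,cv2.COLOR_BGR2HSV);v,u=np.mgrid[:420,:560]
a=np.radians(103.75);ey=np.array([np.cos(a),np.sin(a)]);ex=np.array([ey[1],-ey[0]]);C=np.array([.5397,-.1090])
r=P[...,:2]-C;y=r@ey;x=r@ex;z=P[...,2];m=v<235
k=m&(abs(y)<.006)&(abs(x)<.04)&(z>.055);print("bar z",np.median(z[k]))
k=m&(z>.065)&(z<.08)&(x>-.045)&(x<-.02)&(abs(y)<.02);print("bar y",np.percentile(y[k],[2,98]))
red=((hsv[...,0]<8)|(hsv[...,0]>172))&(hsv[...,1]>130)&m&(abs(x)<.017)
s=red&(y>.056)&(z>.057);print("stop",np.percentile(y[s],[2,50,98]))
b=m&~red&(abs(x)<.004)&(y>.04)&(y<.058)&(z>.035);print("butt",y[b].max(), z[b&(y>y[b].max()-.001)].mean())
for rr in range(60,110,0+1) if 0 else []: pass
E
```

```text
[ 0.46067965 -0.12706307  0.18843616] [0.21556881 0.38486372 0.448238  ]
bar z 0.07135941540546004
bar y [-0.00932215  0.00773546]
stop [0.05738299 0.06062378 0.0645193 ]
butt 0.056115870242667024 0.05380130047825071
```

```bash
python3 -c "
from h import *
print(env.sign_off())"
```

```text
the job is handed in; nothing more can be done
None
```

The screwdriver is clamped in the jig with its butt against the stop, the stop unmoved within measuring error and the bar down between the prongs pressing on the handle; I handed the job in at about 28 s and no verdict came back.

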